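# Shut and latch the cleaning caddy

## Task

Shut the cleaning caddy and latch it: bring its open lid down, swing the latch's wire loop up and over so that its crossbar catches behind the keeper on the lid, and press the lever all the way down against the front wall so that it pulls the lid tight. Leave everything else on the table standing or lying where it is.

Things in the scene. Friction and masses are not known exactly. Their poses are not given: they have to be found in the camera images.
- caddy: the cleaning caddy: fixed grey plastic tub, 170 (own x) x 250 (own y) x 125 mm high, standing on the table. Origin: centre of its underside, on the table. Own z is up, own -x points out of the front wall, which carries the latch; own +x points to the back wall, which carries the lid hinge. The front wall and the closed lid's front face lie 85 mm from the origin along own -x. The caddy cannot be shifted
- lid (a joint): opening angle of the white lid (170 x 250 mm, 65 mm deep, hollow) about the hinge along the caddy's back rim, own x = +85 mm, 125 mm above the table, in rad: 0 = tight down, positive = open. The hinge is stiff: the lid stays where it is left (about 5 N down on its front edge closes it). A springy rubber strip on the front rim holds a lid that is shut but not latched about 5 to 8 mm up at the front (0.03 to 0.045 rad); flattening it takes about 26 N, which the latch does
- lid_edge (a point): point on the top face of the lid, mid-width, 20 mm behind its front edge (190 to 197 mm above the table once shut); its axes are the lid's, like the caddy's when shut
- lever (a joint): angle of the latch lever in rad: 0 = hanging straight down, parallel to the front wall (latched); pi/2 = sticking straight out from the wall; more = pointing up and out. It stays where it is left; with the loop hooked it is hardest to turn at about 0.8 to 0.5 rad (some 3 N on its tip), passes dead centre at about 0.2 rad and rests against its stop at 0
- latch_pivot (a point): lever pivot, 85 mm above the table, 15 mm out from the front wall, mid-width; axes as the caddy's. The lever is a steel plate 36 mm wide, 3.5 mm thick, 70 mm long from this pivot, its last 14 mm flared 5 mm outward
- lever_tip (a point): point on the lever 68 mm from its pivot, mid-width
- loop (a joint): angle of the steel wire loop relative to the lever, in rad: 0 = lying along the lever, resting on its pins, pointing the same way; it swings freely upward from there and falls by its own weight to whichever side it leans: the sum of both joints is pi when the loop stands straight up, and more when it leans to the caddy. Latched: about 3.27
- loop_bar (a point): centre of the loop's crossbar. The loop is 5 mm wire, 56 mm wide, straddles the lever, and turns about a pin on the lever 20 mm from the lever's pivot; the crossbar is 81 mm from that pin, so that it sticks out 31 mm past the lever's end when it lies along it
- keeper (a point): keeper: steel hook 32 mm wide on the lid's front face; this point is where the crossbar's centre sits when hooked. A shelf 2.5 mm below it sticks out 13 mm from the face, with a lip at its outer edge that rises 6.5 mm above this point; the slot between lid face and lip is 7 mm wide. Once shut, the point is 145 to 153 mm above the table
- brush_mid (a point): bystander: nylon grout brush, 165 x 30 x 36 mm, lying on the table along the caddy's own -y side wall; the point is its middle
- scraper_mid (a point): bystander: steel scraper with black handle, 190 x 60 x 20 mm, lying on the table in front of the caddy, to one side of the latch; the point is its middle
- bottle_mid (a point): bystander: stoppered amber glass bottle, 66 mm diameter, 191 mm tall, upright; the point is its middle
- tiles_mid (a point): bystander: stack of white tiles, 100 x 100 x 32 mm; the point is its middle
- cup_mid (a point): bystander: empty black clip-on cup, 80 mm diameter, 100 mm tall, upright; the point is its middle
- tub_mid (a point): bystander: white jar with a cap, 96 mm diameter, 95 mm tall, upright; the point is its middle
- can_mid (a point): bystander: aluminium can, 60 mm diameter, 170 mm tall, upright; the point is its middle

How it is judged:
By the outcome, as a careful person would: the job done as asked, in the order asked, and still so for the second after the job is handed in, with the robot touching nothing.
It also fails if it takes over 51 s, if anything falls off the work surface, if the arm or the gripper's body presses on something with over 40 N, if the wrist force passes 120 N, or if a joint passes its speed limit or range.

## Robot

A 6-joint arm with a two-finger parallel gripper is mounted at the origin on the work surface. World frame = base frame: x ahead of the robot, y to its left, z up, the work surface at z = 0. Lengths are in m, angles in degrees, forces in N, time in s.
With the tool pointing down it reaches from about 0.375 to 0.975 m from the base axis. Payload 3.8 kg.
Tool frame: the origin (TCP) lies midway between the tips of the shut fingers; the grasp point (between the pads) lies 19 mm behind it (manip.hold_point_z is the distance from the TCP to the grasp point, in m); z points along the fingers, y is the line along which they close (so a half turn about z gives the same grasp; the last joint's range is limited). The gripper opens to 85 mm and grips with 20 to 120 N. Pads are 22 mm wide; open, the fingers measure 114 mm over their backs; the gripper's body (76 mm by 85 mm) begins 54 mm behind the grasp point. The pads swing forward as they close: fully open they stand 13 mm farther back than shut.
Start: joints at [65.667, 15.12, 91.902, -0, 72.978, -2.114], TCP at [0.255, 0.625, 0.209] pointing down, gripper open.
Joint ranges: [-150.88, 150.88], [-54.13, 125.18], [17.81, 147.31], [-75.09, 255.09], [0, 152.58], [-146.25, 146.25]. Speed limits (degrees/s): [147.25, 147.25, 180, 180, 180, 180].

## Interface

Orientations are given as a 3x3 rotation matrix whose columns are the frame's x, y, z axes.
In Python, from bench import manip gives the robot as it stands.
- The arm moves only by the tool move_arm, never from a script. Its argument "motion" is one flat list of numbers, 4 for each row, row after row: the shift along the world's x, y, z each as a share of 0.5 m, from -1 to 1, then the turn about the world's z as a share of pi rad, from -1 to 1. In form: [x, y, z, spin, x, y, z, spin, ...]. A call has 1 to 12 rows; each row shifts and turns the commanded pose from where the row before left it; what a row does not reach is not made up. A row lasts 1/8 s, in which the tool goes at most 62.5 mm and 10.7 degrees, less where a joint would pass 70% of its speed; a pose out of reach is approached as far as the arm can. A call with a number of a shift or a turn outside -1 to 1 is refused whole. A call with a gripper value outside its range is refused whole. "jaw" is the gripper command: -1 is shut, 1 is fully open, values between are in proportion, set as the call begins (left out, the last holds). The fingers move at their own pace and stop on an object; the grip force is fixed at half the most. Time passes only in rows, so rows that do not move let the fingers close. It gives the time, the measured TCP pose, the force, the opening and the grip force at its end, in the units of the state.
- manip.read_state(): the state, without advancing time (a new reading comes with each control period).
- manip.camera(name): name is "side" or "top"; returns (picture, depth): 400x640x3 uint8, red, green, blue; 400x640 float32, m along the optical axis (not along the pixel's ray), 0 where there is no reading.
- manip.camera_params(name): a dict with "fx", "fy", "cx", "cy" (pixels), "pose" (4x4, takes a point from camera to world coordinates). Camera axes: x right, y up, looking along -z (the intrinsics and any distortion apply to the point x, -y, -z); pixel columns grow to the right and rows downward; lengths in m; the calibration is good to about 2 mm. A picture is of the moment at which its call begins. camera_params takes no time and is no camera call.
- manip.close_job(): hands the job in; it is judged then, once.
The state is a dict: "time_s": time; "joints": joint angles; "dq": joint speeds; "joint_efforts": joint torques, N m; "position": TCP position; "eef_rot": TCP orientation; "contact_force": force on the tool from outside, world axes, zero at the start; "wrist_torque": the same for the moment, N m; "opening": opening from 0.0 (shut) to 1.0 (fully open); "grip_force": force on a finger pad.
Only numpy, scipy, OpenCV 4.12 (cv2) and the standard library are available. Lean on these libraries where they do the work, as an engineer would, in place of code of your own. Each camera call takes 0.05 s, during which the arm holds its last target. There are 200 camera calls.

## Working session

There is one attempt and no reset: what is moved stays moved. The work goes in short steps, Python scripts to look and compute and a tool call to move; the robot and the scene stay as the last step left them, time stands still between calls to the robot, and variables do not carry over. Pictures are saved under pics/ and viewed, at most 10 in all, crops included, and the job is handed in when it is done.

Besides the shell and the picture viewer there is one more tool, called by a JSON object that holds its "fn" and its "kwargs". move_arm: Moves the arm, as the interface text tells. Its arguments: {"type":"object","properties":{"motion":{"type":"array"},"jaw":{"type":"number"}},"required":["motion"]}

```bash
mkdir -p pics; cat > h.py <<'E'
import numpy as np, cv2
from bench import manip
def shot(n,tag):
    p,d=manip.camera(n); np.savez(f'pics/{tag}.npz',p=p,d=d); cv2.imwrite(f'pics/{tag}.png',p[:,:,::-1]); return p,d
def cloud(n,d):
    c=manip.camera_params(n); v,u=np.mgrid[:400,:640]
    P=np.stack([(u-c['cx'])/c['fx']*d,-(v-c['cy'])/c['fy']*d,-d],-1)
    M=np.array(c['pose']); W=P@M[:3,:3].T+M[:3,3]; W[d==0]=np.nan; return W
E
python3 - <<'E'
from h import *
for n in('side','top'):
    p,d=shot(n,n+'0'); c=manip.camera_params(n); print(n,c, (d>0).mean())
a=[cv2.imread(f'pics/{n}0.png') for n in('side','top')]
s=manip.read_state(); print(s['eef_rot'],s['time_s'],s['contact_force'])
E
```

```text
side {'fx': 397.76239524456855, 'fy': 397.76239524456855, 'cx': 312.72812319977646, 'cy': 202.45795121564916, 'pose': array([[ 0.95883829,  0.22361038, -0.17500722,  0.2667407 ],
       [-0.28387849,  0.74079066, -0.60880391, -0.83316593],
       [-0.00649116,  0.63342528,  0.77377663,  1.17760803],
       [ 0.        ,  0.        ,  0.        ,  1.        ]])} 0.9959296875
top {'fx': 378.68705644297273, 'fy': 378.68705644297273, 'cx': 318.5059118760924, 'cy': 199.3812139674448, 'pose': array([[ 9.14474854e-03,  9.93086866e-01, -1.17025001e-01,
         3.96557811e-01],
       [-9.99955926e-01,  9.33071628e-03,  1.04136968e-03,
         4.19779783e-03],
       [ 2.12609763e-03,  1.17010320e-01,  9.93128423e-01,
         1.27931486e+00],
       [ 0.00000000e+00,  0.00000000e+00,  0.00000000e+00,
         1.00000000e+00]])} 0.9959921875
[[-9.25737031e-01  3.78166938e-01 -8.46342396e-04]
 [ 3.78167876e-01  9.25735160e-01 -1.86313649e-03]
 [ 7.89122916e-05 -2.04483395e-03 -9.99997906e-01]] 0.1 [ 0.27019076 -0.33929018 -0.54190188]
```

View pics/side0.png

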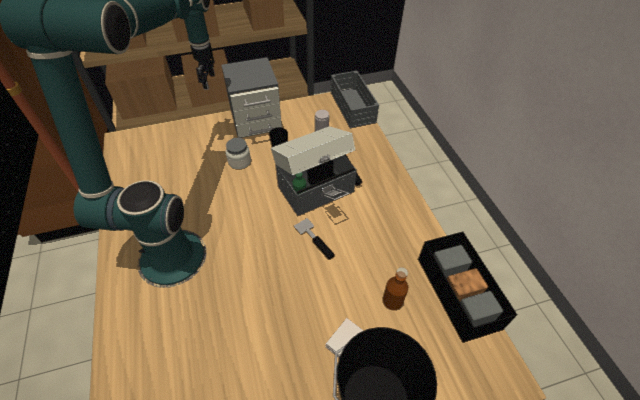

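View pics/top0.png

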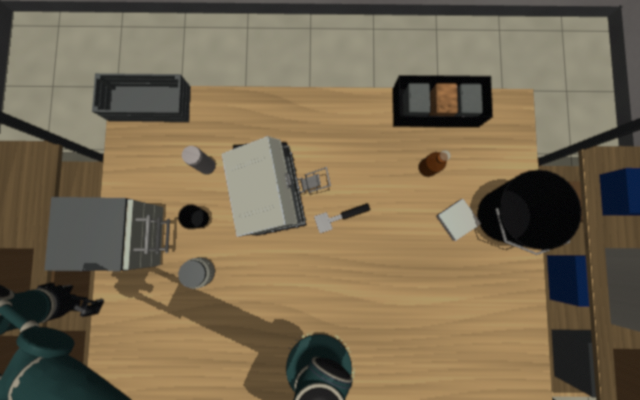

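The side view shows the open caddy at about (315,165) with the latch at (335,205). In the top view the lid is at (262,187), the lever and loop at (315,182) pointing right (world −y), and the scraper at (340,217). Next I'll locate the caddy in the point clouds.

```bash
python3 - <<'E'
from h import *
ims=[]
for n,(u0,u1,v0,v1) in (('side',(260,380,110,260)),('top',(210,380,125,245))):
    z=np.load(f'pics/{n}0.npz'); im=z['p'][v0:v1,u0:u1,::-1]
    im=cv2.resize(im,None,fx=(400/(u1-u0)),fy=(400/(u1-u0)),interpolation=cv2.INTER_CUBIC); ims.append(cv2.copyMakeBorder(im,0,500-im.shape[0],0,0,cv2.BORDER_CONSTANT))
    W=cloud(n,z['d'])[v0:v1,u0:u1].reshape(-1,3); ok=W[:,2]>0.02; W=W[ok]; C=z['p'][v0:v1,u0:u1].reshape(-1,3)[ok].astype(int)
    # white lid top
    L=W[(C.min(1)>100)&(W[:,2]>0.1)]
    r=cv2.minAreaRect(L[:,:2].astype(np.float32)*1000); print(n,'lid',len(L),r,cv2.boxPoints(r).tolist())
    c=L.mean(0); w,V=np.linalg.eigh(np.cov((L-c).T)); print('plane n',V[:,0],c,np.sqrt(w),'z',np.percentile(L[:,2],[1,50,99]))
cv2.imwrite('pics/crop0.png',np.hstack(ims))
# top map of heights around latch
z=np.load('pics/top0.npz'); W=cloud('top',z['d'])
for v in range(160,206,4): print(v,[tuple((W[v,u]*1000).round().astype(int)) for u in range(288,336,4)])
E
```

```text
side lid 2317 ((553.1639404296875, 245.57247924804688), (275.18035888671875, 550.8134155273438), 2.789912462234497) [[402.3316955566406, 513.9556274414062], [429.1419982910156, -36.204833984375], [703.9962158203125, -22.8106689453125], [677.1859130859375, 527.3497924804688]]
plane n [-0.00639489  0.17864684  0.98389248] [0.56571594 0.15440423 0.22471927] [0.02532268 0.06434626 0.08564218] z [0.11856147 0.22974472 0.26271994]
top lid 5316 ((570.3568115234375, 119.60579681396484), (250.2744140625, 300.1340637207031), 12.371973037719727) [[415.9726257324219, 239.37628173828125], [480.2786560058594, -53.78785705566406], [724.740966796875, -0.1646881103515625], [660.4349365234375, 292.99945068359375]]
plane n [-0.04921929  0.23270651  0.97130075] [0.55677305 0.17211333 0.22331108] [0.02330925 0.05696146 0.07170193] z [0.11402779 0.22647397 0.26110901]
160 [(np.int64(682), np.int64(109), np.int64(5)), (np.int64(658), np.int64(87), np.int64(111)), (np.int64(684), np.int64(82), np.int64(-5)), (np.int64(683), np.int64(68), np.int64(2)), (np.int64(684), np.int64(54), np.int64(-3)), (np.int64(6
[... 5621 characters left out ...]
), np.int64(-1)), (np.int64(545), np.int64(-16), np.int64(-1)), (np.int64(546), np.int64(-30), np.int64(-2)), (np.int64(545), np.int64(-43), np.int64(7))]
204 [(np.int64(506), np.int64(88), np.int64(230)), (np.int64(508), np.int64(78), np.int64(213)), (np.int64(531), np.int64(79), np.int64(0)), (np.int64(518), np.int64(60), np.int64(121)), (np.int64(531), np.int64(52), np.int64(-1)), (np.int64(531), np.int64(38), np.int64(0)), (np.int64(531), np.int64(25), np.int64(1)), (np.int64(532), np.int64(11), np.int64(-3)), (np.int64(532), np.int64(-2), np.int64(0)), (np.int64(532), np.int64(-16), np.int64(-3)), (np.int64(532), np.int64(-30), np.int64(0)), (np.int64(532), np.int64(-43), np.int64(-3))]
```

View pics/crop0.png

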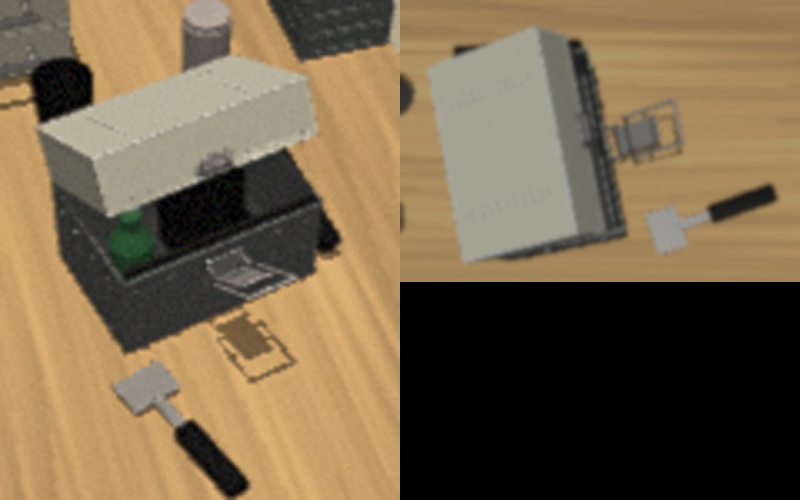

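Top-view detail: the lever runs out and up at about 32°. The loop lies along it, with the crossbar near (0.595,−0.025,0.148). Next I'll fit the caddy planes.

```bash
cat >> h.py <<'E'
def ransac(P,t=.004,it=800,ok=lambda n:True):
    r=np.random.default_rng(0); best=None;bc=0
    for _ in range(it):
        a,b,c=P[r.choice(len(P),3,False)]; n=np.cross(b-a,c-a); l=np.linalg.norm(n)
        if l<1e-9: continue
        n/=l
        if not ok(n): continue
        m=abs((P-a)@n)<t
        if m.sum()>bc: bc=m.sum();best=m
    Q=P[best]; c=Q.mean(0); n=np.linalg.svd(Q-c,full_matrices=False)[2][2]; return n,c,Q
E
python3 - <<'E'
from h import *
def reg(n,u0,u1,v0,v1):
    z=np.load(f'pics/{n}0.npz'); W=cloud(n,z['d'])[v0:v1,u0:u1].reshape(-1,3); C=z['p'][v0:v1,u0:u1].reshape(-1,3).astype(int)
    k=np.isfinite(W[:,0]); return W[k],C[k]
W,C=reg('side',270,365,150,222)
P=W[(W[:,2]>.015)&(W[:,2]<.12)&(C.max(1)<110)]
n,c,Q=ransac(P,ok=lambda n:abs(n[2])<.15); n*=-np.sign(n[1]); e=np.array([-n[1],n[0],0]);e/=np.linalg.norm(e)
print('front n',n,c,len(Q),'yaw',np.degrees(np.arctan2(n[1],n[0])),'z',Q[:,2].min(),Q[:,2].max(),'along',e,np.percentile((Q-c)@e,[0,1,99,100]))
for nm,b in(('side',(260,365,115,185)),('top',(215,310,130,240))):
    W,C=reg(nm,*b); P=W[(C.min(1)>70)&(W[:,2]>.13)]
    m,cl,L=ransac(P,ok=lambda n:abs(n[2])>.8); m*=np.sign(m[2])
    r=cv2.minAreaRect((L[:,:2]*1000).astype(np.float32)); print(nm,'lid',m,cl,len(L),'tilt',np.arccos(m[2]),cv2.boxPoints(r).round().tolist(),r[1],L[:,2].min(),L[:,2].max())
# latch points in caddy frame (out, along, z)
for nm,b in(('side',(310,365,180,205)),('top',(290,335,160,205))):
    W,C=reg(nm,*b); o=(W-c)@n; k=(o>.012)&(W[:,2]>.06)&(W[:,2]<.17)
    P=np.c_[o,(W-c)@e,W[:,2]][k]; i=np.argsort(P[:,0]); print(nm,(P[i][::max(1,len(i)//30)]*1000).round().astype(int).tolist())
W,C=reg('top',310,375,200,235); S=W[(W[:,2]>.008)]; print('scraper',S.min(0),S.max(0), (np.c_[(S-c)@n,(S-c)@e]).min(0),(np.c_[(S-c)@n,(S-c)@e]).max(0))
E
```

```text
front n [ 0.21540732 -0.97652366  0.00111022] [0.57120156 0.07188814 0.07156099] 914 yaw -77.56056753246838 z 0.015021523719266128 0.11946048654185115 along [0.97652426 0.21540745 0.        ] [-0.11788384 -0.11478766  0.13182486  0.13530633]
side lid [-0.09818853  0.44688849  0.88918485] [0.55153556 0.18678138 0.22689453] 1123 tilt 0.47523581743926324 [[393.0, 346.0], [447.0, 89.0], [721.0, 148.0], [667.0, 405.0]] (280.1448669433594, 262.3223571777344) 0.1317376020201988 0.265652990600574
top lid [-0.09876981  0.45533979  0.88482213] [0.55316175 0.18840036 0.22363329] 4296 tilt 0.48468420518112704 [[416.0, 240.0], [448.0, 90.0], [693.0, 143.0], [661.0, 293.0]] (250.42098999023438, 153.138671875) 0.1785249987113422 0.2656497765694883
side [[12, -12, 86], [14, 24, 90], [15, 7, 90], [16, 27, 101], [19, 25, 94], [21, 20, 93], [25, 13, 96], [26, -8, 98], [29, 7, 98], [32, 17, 100], [33, 0, 99], [35, 11, 101], [36, 6, 106], [39, 1, 106], [42, 24, 106], [45, -3, 109], [47, 4, 112], [48, 24, 113], [53, -20, 115], [55, 3, 116], [56, 18, 119], [57, -10, 120], [58, 26, 111], [59, 34, 113], [66, 37, 123], [69, -6, 130], [70, 5, 130], [73, 37, 130], [80, 31, 136], [87, -21, 140], [95, 22, 146], [96, 33, 146], [97, 4, 147], [98, -4, 147], [99, -8, 145], [100, -17, 146]]
top [[13, 29, 84], [16, 30, 93], [19, 11, 87], [21, 7, 88], [24, 19, 90], [27, 18, 91], [30, 16, 99], [33, 29, 98], [34, 22, 99], [36, 14, 106], [38, 8, 102], [41, 19, 106], [43, 16, 106], [45, -4, 104], [48, 8, 108], [50, 20, 110], [52, 13, 108], [55, 25, 113], [57, -9, 119], [59, -15, 112], [61, 22, 120], [63, 4, 113], [65, 12, 122], [67, 23, 128], [69, 19, 130], [71, -1, 131], [74, -20, 131], [83, 38, 133], [92, 37, 141], [99, 25, 145], [100, 18, 147], [102, -17, 148]]
scraper [ 0.43635914 -0.16687129  0.00802506] [0.53802406 0.01743417 0.02597151] [ 0.03483012 -0.1491741 ] [ 0.22310362 -0.06508049]
```

{"fn": "move_arm", "kwargs": {"motion": [0,0,0.09,0,0,0,0.09,0,0,0,0.09,0,0.069,-0.108,0,0.048,0.069,-0.108,0,0.048,0.069,-0.108,0,0.048,0.069,-0.108,0,0.049,0.069,-0.108,0,0,0.069,-0.108,0,0,0.069,-0.108,0,0,0.069,-0.108,0,0,0.069,-0.108,0,0], "jaw": -1}}

```text
time_s: 1.6
position: [0.5586, 0.149, 0.3434]
eef_rot: [[-0.976, -0.217, -0.0], [-0.217, 0.976, 0.0], [0.0, 0.0, -1.0]]
contact_force: [1.0, 0.4, 0.0]
opening: 0.0
grip_force: 0.0
```

{"fn": "move_arm", "kwargs": {"motion": [0,0,-0.084,0,0,0,-0.084,0,0.0034,-0.015,-0.023,0,0.0034,-0.015,-0.023,0,0.0033,-0.015,-0.019,0,0.0033,-0.015,-0.019,0,0.002,-0.009,-0.014,0,0.002,-0.009,-0.014,0,0.002,-0.008,-0.017,0,0,0,-0.004,0,0,0,0,0,0,0,0,0]}}

```text
time_s: 3.1
position: [0.5677, 0.1082, 0.1933]
eef_rot: [[-0.976, -0.217, -0.0], [-0.217, 0.976, 0.0], [0.0, 0.0, -1.0]]
contact_force: [-0.0, 0.1, 0.3]
opening: 0.004
grip_force: 0.0
```

{"fn": "move_arm", "kwargs": {"motion": [0.005,-0.022,0,0,0,0,-0.008,0,0,0,0,0]}}

```text
time_s: 3.48
position: [0.5702, 0.0966, 0.1891]
eef_rot: [[-0.976, -0.216, -0.0], [-0.216, 0.976, 0.0], [0.0, 0.0, -1.0]]
contact_force: [-0.6, 0.1, 0.5]
opening: -0.001
grip_force: 0.0
```

```bash
python3 - <<'E'
from h import *
p,d=shot('side','side1')
cv2.imwrite('pics/crop1.png',cv2.resize(p[110:230,250:380,::-1],None,fx=5,fy=5,interpolation=cv2.INTER_CUBIC))
E
```

```text
(no output)
```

View pics/crop1.png

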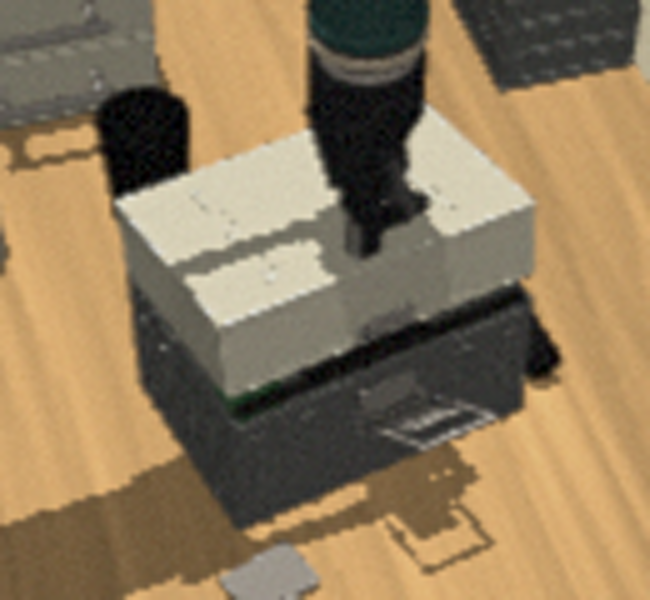

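The crop shows the lid almost down, fingers on it at (370,240), with a dark gap along the front rim at (370,360). I'll measure the lid tilt.

```bash
cat >> h.py <<'E'
def lid(tag):
    z=np.load(f'pics/{tag}.npz'); n='side' if 'side' in tag else 'top'
    W=cloud(n,z['d'])[115:240,215:375].reshape(-1,3); C=z['p'][115:240,215:375].reshape(-1,3).astype(int)
    P=W[np.isfinite(W[:,0])&(C.min(1)>60)&(W[:,2]>.15)]
    m,c,L=ransac(P,ok=lambda n:abs(n[2])>.8); m*=np.sign(m[2]); o=np.array([.2154,-.9765,0])
    f=np.array([.5795,.0737,0]); q=(L-f)@o; print(tag,'tilt',np.arctan2(-m@o*-1,m[2]),'out',np.percentile(q,[1,99]),'z at out -20',c[2]-((m[:2]@(f-.02*o-c)[:2]))/m[2])
E
python3 - <<'E'
from h import *
shot('top','top1'); lid('side1'); lid('top1')
E
```

```text
side1 tilt -0.13477464853976429 out [-0.17728623 -0.00823828] z at out -20 0.21164227047134823
top1 tilt -0.1375225893997467 out [-0.17421977 -0.00993048] z at out -20 0.2101786161709742
```

```bash
python3 - <<'E'
from h import *
T=np.array(manip.read_state()['position']); print(T)
for n in('side','top'):
    c=manip.camera_params(n); M=np.array(c['pose']); z=np.load(f'pics/{n}1.npz'); W=cloud(n,z['d'])
    for dz in(0,.02,.06):
        q=M[:3,:3].T@(T+[0,0,dz]-M[:3,3]); u=c['cx']+c['fx']*q[0]/-q[2]; v=c['cy']-c['fy']*q[1]/-q[2]; print(n,dz,u,v,-q[2],z['d'][int(round(v)),int(round(u))])
    P=W[110:240,215:380].reshape(-1,3); C=z['p'][110:240,215:380].reshape(-1,3).astype(int)
    k=(C.max(1)<90)&(P[:,2]>.18)&(np.linalg.norm(P[:,:2]-T[:2],axis=1)<.05)
    Q=P[k]; i=np.argsort(Q[:,2])[:12]; print((Q[i]*1000).round().astype(int).tolist())
E
```

```text
[0.57009659 0.09686245 0.18912281]
side 0 322.28899819676974 164.91104227459104 1.384161147554411 1.3633225
side 0.02 322.35937292174117 160.80483006737737 1.3686856149425686 1.3458555
side 0.06 322.5050071360863 152.30739026957403 1.337734549718883 1.3130941
[[590, 117, 208], [588, 111, 209], [597, 118, 210], [609, 119, 210], [585, 103, 213], [570, 89, 216], [563, 90, 217], [558, 96, 217], [577, 90, 218], [560, 92, 221], [572, 86, 222], [557, 95, 223]]
top 0 286.4397846852918 183.71064202338064 1.102912593254092 0.88676864
top 0.02 285.8665765052772 182.60500179139427 1.0830500247924089 0.87647855
top 0.06 284.6546845478532 180.26742784938511 1.0433248878690426 0.8454014
[[573, 75, 183], [570, 75, 183], [558, 72, 184], [555, 72, 185], [540, 69, 188], [552, 72, 188], [567, 75, 188], [537, 68, 189], [549, 71, 191], [563, 75, 192], [534, 68, 192], [560, 74, 193]]
```

{"fn": "move_arm", "kwargs": {"motion": [0,0,-0.012,0,0,0,-0.012,0,0,0,0,0]}}

```text
time_s: 3.95
position: [0.5695, 0.0969, 0.1762]
eef_rot: [[-0.976, -0.217, -0.002], [-0.217, 0.976, 0.0], [0.002, 0.0, -1.0]]
contact_force: [-0.1, -0.1, 0.2]
opening: -0.002
grip_force: 0.0
```

```bash
python3 - <<'E'
from h import *
shot('top','top2'); lid('top2')
E
```

```text
top2 tilt -0.057843200231566916 out [-0.16898763 -0.00591879] z at out -20 0.19766639375739928
```

The lid follows, but the true fingertips sit about 21 mm above the reported TCP, so I'll allow for that. The force reading also looks unresponsive, so I'll check progress by camera.

{"fn": "move_arm", "kwargs": {"motion": [0,0,-0.008,0,0,0,-0.006,0,0,0,0,0]}}

```text
time_s: 4.38
position: [0.5708, 0.0961, 0.1715]
eef_rot: [[-0.976, -0.217, 0.001], [-0.217, 0.976, -0.001], [-0.001, -0.002, -1.0]]
contact_force: [-1.5, -3.0, 5.2]
opening: 0.002
grip_force: 2.6
```

```bash
python3 - <<'E'
from h import *
shot('top','top3'); lid('top3'); s=manip.read_state(); print(s['position'],s['contact_force'],s['joint_efforts'])
E
```

```text
top3 tilt -0.022774935582348235 out [-0.1671592  -0.00497661] z at out -20 0.1928907098166728
[0.57082387 0.09605834 0.17153501] [-1.24529853 -3.11376312  5.55012449] [ 1.56857874e+00 -3.86841130e+01 -3.36484945e+01  8.96039195e-01
 -5.55513762e-01 -7.13160523e-03]
```

{"fn": "move_arm", "kwargs": {"motion": [0,0,0.05,0,0,0,0.12,0,0.02,-0.08,0,0,0.02,-0.08,0,0,0.02,-0.08,0,0,0,0,-0.1,0,0,0,-0.08,0,0,0,0,0,0,0,0,0], "jaw": -0.2}}

```text
time_s: 5.55
position: [0.6012, -0.023, 0.1667]
eef_rot: [[-0.976, -0.217, 0.002], [-0.217, 0.976, -0.0], [-0.002, -0.0, -1.0]]
contact_force: [0.6, -0.5, 0.6]
opening: 0.401
grip_force: 0.0
```

```bash
python3 - <<'E'
from h import *
a=[]
for n in('side','top'):
    p,d=shot(n,n+'4'); lid(n+'4'); u,v=(300,160) if n=='side' else (275,145)
    a.append(cv2.resize(p[v:v+75,u:u+75,::-1],(400,400),interpolation=cv2.INTER_CUBIC))
    W=cloud(n,d)[150:240,270:375].reshape(-1,3); f=np.array([.5795,.0737,0]);o=np.array([.2154,-.9765,0]);e=np.array([.9765,.2154,0])
    Q=np.c_[(W-f)@o,(W-f)@e,W[:,2]]; k=(Q[:,0]>.035)&(Q[:,2]>.1)&(Q[:,2]<.22)&(abs(Q[:,1])<.05); Q=Q[k]
    Q=Q[np.argsort(Q[:,2])]; print(n,(Q[::max(1,len(Q)//45)]*1000).round().astype(int).tolist())
cv2.imwrite('pics/crop4.png',np.hstack(a))
E
```

```text
side4 tilt -0.0309658329786572 out [-0.17091406 -0.00161357] z at out -20 0.19544057754780436
side [[37, -7, 104], [37, -27, 104], [38, 1, 105], [40, -17, 107], [57, -27, 108], [57, 18, 109], [58, 9, 110], [45, -15, 110], [47, -13, 111], [48, 28, 112], [53, -16, 114], [51, -11, 114], [54, 3, 115], [53, 0, 116], [58, 25, 117], [60, 12, 121], [68, -29, 126], [69, 6, 129], [69, 2, 130], [68, -10, 131], [71, -7, 132], [87, -29, 136], [90, 29, 142], [98, -4, 142], [99, -13, 144], [96, -11, 145], [95, 13, 146], [98, -29, 147], [98, -21, 148], [98, 3, 149], [100, 14, 150], [119, -9, 193], [122, -7, 195], [81, -13, 197], [82, -5, 198], [127, 2, 200], [117, -11, 202], [124, -8, 202], [119, -9, 203], [79, 7, 204], [84, -7, 206], [128, -8, 207], [79, 0, 208], [78, -11, 209], [130, -5, 211], [78, 0, 211], [130, 2, 213], [81, 2, 214], [76, -10, 215], [79, 3, 217], [114, -11, 218]]
top4 tilt -0.03482738933761172 out [-0.16706174 -0.0014756 ] z at out -20 0.19438026257360233
top [[38, -30, 101], [38, -14, 102], [40, -8, 102], [43, 8, 103], [45, -15, 104], [50, -7, 104], [48, -16, 105], [43, -9, 105], [46, 7, 106], [49, -27, 107], [45, 0, 107], [45, -13, 108], [50, -4, 109], [50, 12, 109], [51, -15, 110], [52, -12, 111], [55, -28, 112], [55, 4, 112], [60, -20, 113], [57, -3, 113], [54, 0, 113], [59, -10, 114], [58, -26, 114], [51, -2, 115], [56, 6, 116], [64, 1, 116], [60, -18, 117], [65, 4, 119], [63, -6, 119], [60, -2, 120], [65, -10, 121], [68, -26, 122], [67, -17, 123], [66, -7, 124], [74, -28, 125], [64, -13, 126], [71, -28, 126], [73, -16, 127], [77, -29, 128], [73, -3, 129], [77, -26, 129], [72, 7, 130], [72, 9, 131], [83, -28, 134], [86, -26, 138], [95, -29, 141], [103, -21, 142], [102, -24, 144], [102, -12, 145], [99, -12, 147], [100, -18, 148], [80, -11, 200], [80, -10, 213]]
```

View pics/crop4.png

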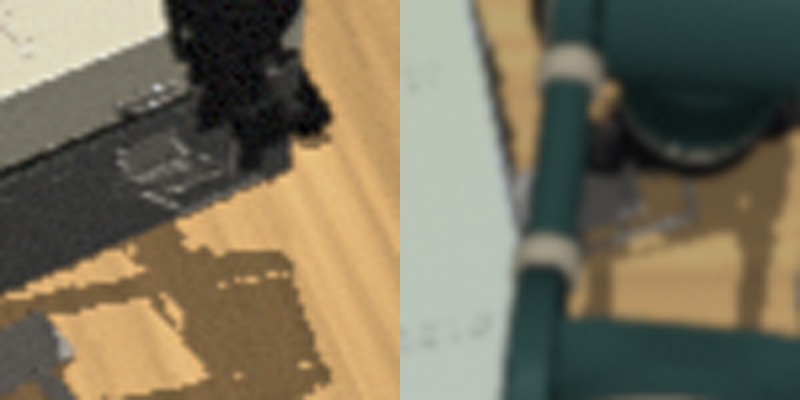

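The side crop shows the fingers straddling above the crossbar, with the lid shut at about 0.033 rad. I'll descend and pinch the bar.

{"fn": "move_arm", "kwargs": {"motion": [0,0,-0.055,0,0,0,-0.055,0,0,0,0,0]}}

```text
time_s: 6.02
position: [0.5994, -0.0229, 0.1099]
eef_rot: [[-0.976, -0.217, -0.002], [-0.217, 0.976, 0.0], [0.002, 0.001, -1.0]]
contact_force: [-0.7, -0.1, 0.1]
opening: 0.398
grip_force: 0.0
```

{"fn": "move_arm", "kwargs": {"motion": [0,0,0,0,0,0,0,0,0,0,0,0,0,0,0,0], "jaw": -1}}

```text
time_s: 6.52
position: [0.6018, -0.0235, 0.1117]
eef_rot: [[-0.976, -0.217, 0.003], [-0.217, 0.976, -0.001], [-0.003, -0.001, -1.0]]
contact_force: [2.7, -0.7, 2.2]
opening: 0.024
grip_force: 58.9
```

{"fn": "move_arm", "kwargs": {"motion": [-0.0035,0.016,0.0186,0,-0.0042,0.019,0.0164,0,-0.0047,0.021,0.0134,0,0,0,0,0]}}

```text
time_s: 7.02
position: [0.5951, 0.0056, 0.136]
eef_rot: [[-0.976, -0.218, 0.003], [-0.218, 0.976, 0.0], [-0.003, -0.0, -1.0]]
contact_force: [2.9, 0.1, 2.5]
opening: 0.019
grip_force: 59.1
```

```bash
python3 - <<'E'
from h import *
a=[]
for n in('side',):
    p,d=shot(n,n+'5'); u,v=(300,130)
    a.append(cv2.resize(p[v:v+90,u:u+90,::-1],(540,540),interpolation=cv2.INTER_CUBIC))
cv2.imwrite('pics/crop5.png',np.hstack(a))
E
```

```text
(no output)
```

View pics/crop5.png

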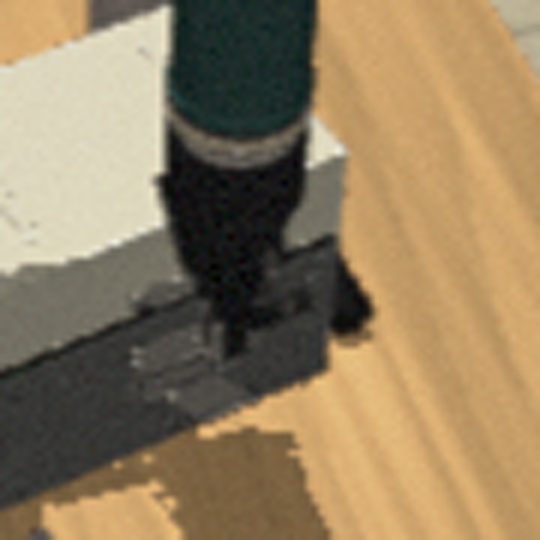

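```bash
cat >> h.py <<'E'
def cf(tag,zmin=.06,zmax=.2,omin=.012,N=60,key=1,al=.05):
    z=np.load(f'pics/{tag}.npz'); n='side' if 'side' in tag else 'top'
    W=cloud(n,z['d'])[120:250,260:380].reshape(-1,3); f=np.array([.5795,.0737,0]);o=np.array([.2154,-.9765,0]);e=np.array([.9765,.2154,0])
    Q=np.c_[(W-f)@o,(W-f)@e,W[:,2]]; k=(Q[:,0]>omin)&(Q[:,0]<.13)&(Q[:,2]>zmin)&(Q[:,2]<zmax)&(abs(Q[:,1])<al); Q=Q[k]
    Q=Q[np.argsort(Q[:,key])]; print(tag,len(Q),(Q[::max(1,len(Q)//N)]*1000).round().astype(int).tolist())
E
python3 -c "
from h import *
cf('side5')"
```

```text
side5 199 [[38, -32, 97], [55, -30, 140], [41, -30, 109], [61, -29, 102], [52, -29, 126], [45, -28, 113], [71, -25, 168], [14, -22, 88], [20, -21, 89], [13, -21, 81], [50, -19, 102], [70, -18, 111], [34, -17, 89], [47, -17, 102], [52, -16, 102], [37, -15, 97], [15, -14, 91], [80, -13, 119], [47, -12, 100], [67, -12, 109], [75, -11, 165], [73, -11, 188], [66, -11, 182], [16, -10, 89], [71, -10, 191], [64, -10, 194], [58, -9, 178], [65, -9, 164], [76, -9, 180], [82, -8, 185], [26, -8, 93], [32, -8, 94], [52, -8, 103], [81, -7, 168], [64, -6, 109], [35, -6, 95], [82, -5, 184], [82, -4, 173], [66, -3, 109], [23, -2, 92], [84, -2, 174], [81, -1, 118], [74, -1, 116], [65, 1, 106], [77, 1, 118], [84, 2, 181], [35, 3, 95], [54, 4, 104], [17, 6, 87], [24, 6, 88], [55, 7, 108], [20, 8, 89], [59, 9, 105], [30, 10, 92], [36, 11, 98], [27, 12, 93], [44, 14, 99], [29, 15, 94], [80, 16, 117], [18, 18, 87], [36, 19, 93], [13, 20, 97], [35, 24, 95], [37, 26, 101], [54, 27, 134], [41, 28, 105], [60, 30, 100]]
```

Depth confirms the loop stands at about 62° in the grip, with its bar near out 71, z 167. The lever dropped a little, to about 26°. Continuing past vertical.

{"fn": "move_arm", "kwargs": {"motion": [-0.005,0.0225,0.008,0,-0.0053,0.024,0.006,0,-0.0055,0.0248,0.002,0,-0.0026,0.0117,0,0,0,0,0,0,0,0,0,0]}}

```text
time_s: 7.82
position: [0.5857, 0.0471, 0.142]
eef_rot: [[-0.976, -0.217, 0.002], [-0.217, 0.976, 0.001], [-0.002, 0.001, -1.0]]
contact_force: [5.0, 1.9, -0.1]
opening: 0.017
grip_force: 59.0
```

```bash
python3 -c "
from h import *
shot('side','side6');cf('side6',omin=.008,zmax=.21); lid('side6')"
```

```text
side6 262 [[37, -32, 102], [34, -30, 146], [34, -30, 134], [33, -29, 106], [30, -28, 146], [29, -27, 149], [26, -26, 172], [34, -25, 105], [27, -23, 170], [13, -22, 88], [45, -19, 96], [64, -18, 94], [24, -17, 170], [80, -16, 110], [28, -16, 173], [14, -15, 149], [49, -14, 98], [56, -13, 99], [81, -13, 109], [40, -12, 93], [26, -12, 89], [35, -12, 177], [27, -11, 184], [19, -11, 192], [18, -11, 201], [24, -10, 196], [83, -10, 109], [24, -9, 175], [81, -8, 111], [21, -8, 202], [9, -8, 155], [32, -8, 93], [39, -7, 184], [32, -6, 172], [36, -6, 96], [80, -4, 108], [38, -3, 92], [14, -1, 88], [56, -1, 97], [81, 0, 107], [53, 1, 99], [84, 2, 109], [64, 2, 98], [75, 3, 104], [55, 4, 93], [47, 4, 96], [40, 5, 184], [28, 8, 91], [81, 8, 107], [19, 9, 92], [84, 10, 110], [56, 11, 101], [19, 13, 91], [51, 14, 101], [57, 15, 100], [41, 16, 94], [80, 17, 107], [22, 19, 96], [27, 21, 173], [34, 25, 93], [35, 27, 131], [36, 27, 105], [33, 27, 139], [30, 28, 151], [28, 29, 165], [66, 30, 96]]
side6 tilt -0.03461786735273113 out [-1.69736343e-01 -9.54524438e-05] z at out -20 0.1955032741123245
```

{"fn": "move_arm", "kwargs": {"motion": [0,0,0,0,0,0,0,0,0,0,0,0], "jaw": -0.7}}

```text
time_s: 8.25
position: [0.5839, 0.0463, 0.1417]
eef_rot: [[-0.976, -0.217, -0.002], [-0.217, 0.976, -0.0], [0.002, 0.0, -1.0]]
contact_force: [-0.3, 0.4, 0.7]
opening: 0.15
grip_force: 0.0
```

{"fn": "move_arm", "kwargs": {"motion": [0,0,0.02,0,0,0,0.04,0,0,0,0.08,0,0,0,0.08,0,0.02,-0.09,0,0,0.02,-0.09,0,0,0.02,-0.09,0,0,0,0,0,0]}}

```text
time_s: 9.25
position: [0.6158, -0.0918, 0.2545]
eef_rot: [[-0.977, -0.213, 0.002], [-0.213, 0.977, -0.001], [-0.002, -0.002, -1.0]]
contact_force: [-1.0, -0.5, 0.7]
opening: 0.152
grip_force: 0.0
```

```bash
python3 -c "
from h import *
p,d=shot('side','side7');cf('side7',omin=.0,zmin=.1,zmax=.19); lid('side7')
shot('top','top7');cf('top7',omin=.0,zmin=.08,zmax=.19)
cv2.imwrite('pics/crop7.png',cv2.resize(p[130:220,290:380,::-1],(540,540),interpolation=cv2.INTER_CUBIC))"
```

```text
side7 224 [[2, -48, 102], [2, -44, 111], [0, -43, 135], [0, -35, 136], [23, -32, 130], [0, -31, 150], [6, -30, 159], [5, -30, 169], [19, -29, 135], [11, -29, 143], [9, -28, 151], [2, -28, 128], [0, -27, 111], [6, -26, 162], [27, -26, 104], [17, -24, 125], [1, -20, 159], [5, -17, 141], [2, -17, 190], [1, -16, 163], [0, -16, 177], [0, -15, 167], [78, -15, 107], [11, -13, 146], [10, -13, 159], [80, -12, 107], [1, -10, 107], [76, -10, 107], [67, -8, 102], [2, -8, 154], [6, -7, 168], [1, -6, 110], [11, -5, 146], [1, -4, 167], [0, -3, 176], [1, -2, 103], [70, -1, 101], [60, 0, 101], [8, 1, 150], [1, 2, 116], [62, 3, 101], [81, 4, 105], [68, 4, 101], [2, 6, 110], [4, 7, 169], [75, 8, 106], [2, 10, 119], [1, 10, 106], [68, 12, 102], [9, 13, 150], [79, 13, 108], [2, 14, 101], [64, 14, 103], [8, 15, 100], [2, 16, 177], [3, 18, 105], [1, 19, 108], [2, 20, 160], [2, 22, 102], [2, 24, 168], [1, 25, 151], [1, 26, 141], [5, 26, 170], [5, 27, 155], [20, 28, 121], [3, 28, 157], [24, 29, 119], [8, 30, 145], [15, 30, 126], [0, 31, 116], [1, 31, 101], [2, 36, 187], [1, 38, 140], [3, 46, 137], [0, 49, 10
[... 400 characters left out ...]
 -11, 167], [52, -10, 99], [39, -9, 93], [59, -8, 102], [72, -8, 100], [2, -7, 168], [43, -7, 92], [75, -6, 103], [34, -5, 94], [21, -4, 86], [69, -4, 98], [40, -3, 93], [76, -2, 102], [73, -1, 100], [70, -1, 102], [47, -1, 88], [77, 1, 103], [51, 1, 91], [74, 2, 99], [80, 2, 106], [68, 3, 100], [39, 4, 94], [36, 5, 91], [62, 5, 93], [19, 6, 84], [13, 7, 146], [36, 8, 92], [39, 8, 87], [11, 9, 154], [59, 9, 93], [6, 10, 170], [37, 11, 92], [63, 11, 96], [60, 12, 95], [67, 13, 101], [41, 14, 91], [60, 14, 102], [34, 15, 90], [57, 15, 98], [80, 16, 103], [4, 17, 168], [51, 17, 94], [2, 19, 176], [65, 21, 94], [39, 24, 90], [40, 27, 92], [25, 28, 121], [20, 29, 137], [3, 30, 164], [3, 40, 132]]
```

View pics/crop7.png

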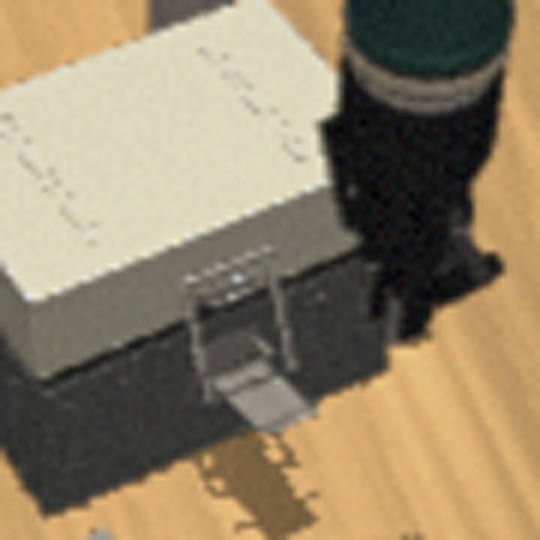

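The crop shows the loop standing against the lid face over the keeper: bar from (190,285) to (270,255), lever sticking out at (265,395). Next I'll open the gripper fully and bring the inner finger over the lever.

{"fn": "move_arm", "kwargs": {"motion": [-0.0105,0.047,0,0,-0.0105,0.047,0,0,0,0,-0.1,0,0,0,-0.1,0,0,0,-0.1,0,0,0,0,0,0,0,0,0], "jaw": 1}}

```text
time_s: 10.22
position: [0.6054, -0.0403, 0.1046]
eef_rot: [[-0.976, -0.218, 0.002], [-0.218, 0.976, -0.0], [-0.002, -0.001, -1.0]]
contact_force: [0.0, -0.4, -0.1]
opening: 0.999
grip_force: 0.0
```

```bash
python3 -c "
from h import *
p,d=shot('side','side8');cf('side8',omin=.03,zmin=.08,zmax=.19,key=0,N=80)
cv2.imwrite('pics/crop8.png',cv2.resize(p[130:220,290:380,::-1],(540,540),interpolation=cv2.INTER_CUBIC))"
```

```text
side8 161 [[30, 2, 92], [31, -3, 89], [33, -24, 92], [33, -29, 107], [34, -13, 93], [35, -22, 93], [36, 28, 88], [36, -22, 89], [37, -19, 93], [37, 10, 94], [38, 14, 92], [39, -3, 97], [40, -12, 93], [40, 4, 95], [42, -17, 98], [44, -10, 96], [44, -3, 97], [46, 1, 97], [47, -8, 97], [47, 12, 97], [49, -5, 98], [49, -9, 95], [50, 7, 98], [51, -7, 96], [53, 1, 98], [53, -7, 187], [54, -13, 97], [55, 8, 97], [56, 15, 99], [56, -9, 186], [57, 3, 96], [58, -19, 99], [59, -15, 98], [60, 26, 91], [61, 8, 97], [62, -21, 93], [62, 16, 100], [63, 28, 93], [63, -18, 92], [63, -13, 185], [64, -18, 99], [65, 31, 94], [66, -7, 101], [67, -16, 101], [68, -29, 98], [68, 8, 99], [68, -11, 158], [68, -12, 185], [68, 8, 163], [69, -7, 156], [69, -5, 103], [69, -12, 155], [70, -7, 142], [70, 15, 103], [71, -8, 148], [71, 4, 158], [71, -4, 152], [71, 4, 147], [71, -6, 100], [72, -15, 105], [72, -5, 158], [72, -2, 177], [72, -1, 146], [72, 6, 163], [72, -2, 162], [73, -11, 104], [73, -1, 142], [73, -7, 181], [73, 6, 154], [74, -6, 145], [74, -11, 174], [74, -8, 178], [75, 1, 148], [76, 11, 106], [78, 14, 106], [79, -15, 102], [80, 4, 109], [81, -8, 106], [82, -17, 112], [82, -13, 110], [84, 10, 109]]
```

View pics/crop8.png

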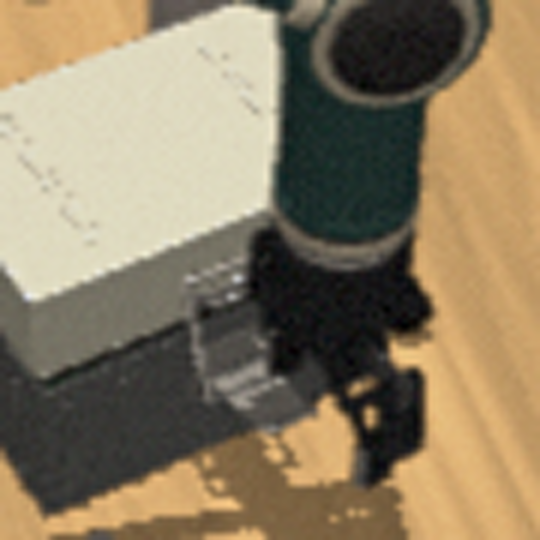

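The crop shows the lever tip at (290,405) under the inner finger. The open finger's linkage bulges outward above its tip, so I'll measure the outer finger's back profile at a smaller opening too.

{"fn": "move_arm", "kwargs": {"motion": [0,0,0,0,0,0,0,0], "jaw": 0.3}}

```text
time_s: 10.52
position: [0.6057, -0.0418, 0.1046]
eef_rot: [[-0.976, -0.217, 0.003], [-0.217, 0.976, -0.0], [-0.003, -0.001, -1.0]]
contact_force: [-0.1, 0.2, 0.4]
opening: 0.655
grip_force: 0.0
```

```bash
cat >> h.py <<'E'
def prof(tag,T):
    z=np.load(f'pics/{tag}.npz'); n='side' if 'side' in tag else 'top'
    W=cloud(n,z['d'])[60:300,260:440].reshape(-1,3); o=np.array([.2154,-.9765,0]);e=np.array([.9765,.2154,0])
    Q=np.c_[(W-T)@o,(W-T)@e,W[:,2]-T[2]]; Q=Q[(abs(Q[:,1])<.06)&(abs(Q[:,0])<.085)&(Q[:,2]>.02)]
    for h in np.arange(.02,.17,.01):
        k=(Q[:,2]>=h)&(Q[:,2]<h+.01)
        if k.sum()>2: q=Q[k]; print(int(h*1000),k.sum(),(np.percentile(q[:,0],[2,10,50,90,98])*1000).round().astype(int),(np.percentile(q[:,1],[5,95])*1000).round().astype(int))
E
python3 -c "
from h import *
prof('side8',np.array([.6054,-.0403,.1046]))
s=manip.read_state();print(s['opening'],s['position'])
shot('side','side9');prof('side9',np.array(s['position']))"
```

```text
30 4 [-47 -46   1  47  47] [-10  -2]
39 24 [-48 -46 -43  53  54] [-12   5]
49 24 [-49 -48 -45  54  56] [-12   7]
60 16 [-49 -48 -43  52  55] [-14   0]
69 10 [-51 -49 -43  50  51] [-13  -2]
79 35 [-71 -65  45  72  73] [-14   2]
90 54 [-65 -29  56  72  74] [-17   7]
99 46 [-68 -63  33  70  72] [-18   7]
109 52 [-71 -61  33  69  72] [-20   7]
119 49 [-64  -3  29  68  69] [-20   8]
129 77 [-65 -17  48  67  69] [-14   9]
139 28 [-59  30  36  62  63] [-12   6]
149 39 [-10   1  28  36  37] [-38  12]
159 54 [-19  -3  28  35  36] [-38  15]
169 49 [-9  2 29 37 38] [-38  16]
0.655161462607545 [ 0.60572318 -0.04181151  0.10461489]
20 4 [-32 -32 -31 -30 -30] [-6  4]
30 22 [-35 -32 -28  37  38] [-12   8]
39 25 [-40 -31 -29  39  40] [-12   5]
49 21 [-39 -33 -29  35  40] [-13   7]
60 15 [-35 -34 -30  37  38] [-13   0]
69 31 [-55 -50  33  57  57] [-14   4]
79 32 [-56 -52  34  58  60] [-15   8]
90 53 [-63 -50  27  60  61] [-18   6]
99 40 [-64 -56  23  62  63] [-19   4]
109 33 [-61 -47  29  64  66] [-20   4]
119 72 [-64 -58  36  65  66] [-21   7]
129 52 [-60  12  38  62  65] [-15   6]
139 14 [30 31 35 36 37] [-11   7]
149 38 [-7  7 30 36 37] [-38  14]
159 52 [-9  0 27 35 37] [-39  15]
169 50 [-10   2  28  35  36] [-39  12]
```

The fully open finger has its tip back at 54 mm from the tool axis and a knuckle at 72 mm, about 45 mm higher. I'll press the lever down with the tip first and finish low, where the knuckle can also bear on the lever.

{"fn": "move_arm", "kwargs": {"motion": [0,0,0,0,0,0,0,0,0,0,-0.07,0,0.0013,-0.006,-0.032,0,-0.0004,0.002,-0.018,0,-0.0004,0.002,-0.018,0,0,0,0,0], "jaw": 1}}

```text
time_s: 11.45
position: [0.6044, -0.0426, 0.0332]
eef_rot: [[-0.976, -0.217, -0.001], [-0.217, 0.976, 0.0], [0.001, 0.0, -1.0]]
contact_force: [0.3, -0.3, 0.4]
opening: 1.0
grip_force: 0.0
```

```bash
python3 -c "
from h import *
p,d=shot('side','sidea');cf('sidea',omin=.003,zmin=.03,zmax=.18,key=2,N=70); lid('sidea')
cv2.imwrite('pics/crop10.png',cv2.resize(p[130:220,290:380,::-1],(540,540),interpolation=cv2.INTER_CUBIC))"
```

```text
sidea 304 [[4, -20, 31], [79, -5, 63], [61, -24, 65], [82, 14, 66], [55, -16, 67], [74, -11, 67], [75, 9, 67], [73, -6, 68], [72, -9, 69], [80, -14, 69], [53, -7, 70], [74, 2, 70], [52, -10, 71], [49, -17, 72], [73, 6, 73], [58, -14, 74], [53, -7, 75], [52, -10, 76], [38, -7, 77], [73, -2, 77], [35, -25, 78], [73, -6, 79], [36, -6, 80], [35, -18, 80], [23, -2, 81], [3, -49, 82], [36, -1, 82], [36, -30, 83], [29, -5, 83], [33, 0, 84], [33, -12, 85], [21, -14, 86], [21, -5, 86], [35, -30, 86], [36, -27, 87], [26, -29, 88], [16, -11, 90], [73, 1, 91], [75, -4, 92], [59, -7, 93], [21, -22, 95], [4, 5, 97], [74, -8, 98], [4, -4, 101], [4, -17, 103], [73, -12, 105], [77, -6, 111], [18, -29, 113], [59, -8, 116], [48, -14, 118], [68, -13, 123], [15, -27, 126], [82, -18, 128], [44, -12, 130], [15, -32, 133], [14, -27, 135], [47, -13, 138], [13, -30, 140], [95, -19, 143], [47, -14, 144], [11, 7, 145], [12, -6, 148], [10, 16, 149], [9, -16, 150], [14, -11, 152], [6, -26, 152], [10, 8, 153], [5, -22, 154], [8, 1, 156], [6, -14, 157], [9, 8, 158], [63, -12, 159], [12, -10, 160], [60, -14, 163], [60, -14, 167], [52, -10, 172]]
sidea tilt -0.03375137646531401 out [-0.16845323 -0.0011684 ] z at out -20 0.19553541114718884
```

View pics/crop10.png

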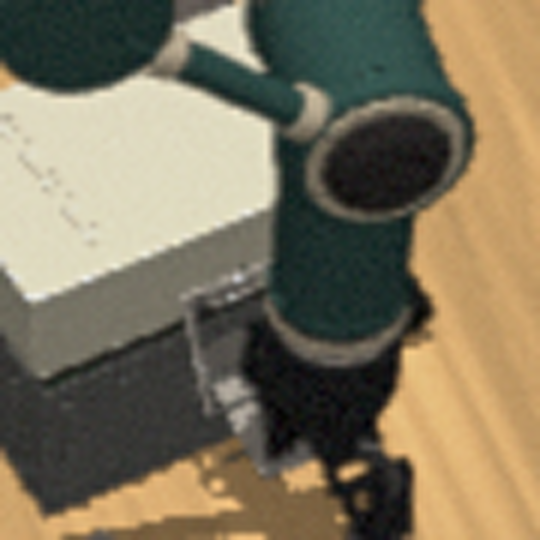

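The bar has dropped into the keeper slot (out 6, z 153) and the lever is at −17°. Continuing down.

{"fn": "move_arm", "kwargs": {"motion": [-0.0015,0.0068,-0.016,0,-0.0022,0.0098,-0.016,0,-0.0026,0.0117,-0.013,0,-0.0024,0.0107,-0.008,0,-0.0022,0.0098,-0.006,0,0,0,0,0]}}

```text
time_s: 12.25
position: [0.5982, -0.0174, 0.0035]
eef_rot: [[-0.976, -0.217, -0.002], [-0.217, 0.976, 0.001], [0.002, 0.001, -1.0]]
contact_force: [0.7, -0.2, 0.1]
opening: 1.004
grip_force: 0.2
```

```bash
python3 -c "
from h import *
p,d=shot('side','sideb');cf('sideb',omin=.003,zmin=.012,zmax=.16,key=2,N=60); lid('sideb')"
```

```text
sideb 315 [[3, -23, 21], [51, 5, 25], [50, 1, 27], [49, 14, 30], [47, 15, 33], [42, 14, 34], [52, 8, 37], [32, -23, 40], [48, -3, 45], [42, -16, 46], [39, -23, 47], [48, -12, 51], [48, -7, 54], [32, -11, 56], [37, -18, 59], [47, -3, 61], [49, 4, 65], [47, -12, 67], [42, -13, 68], [41, -12, 71], [23, -6, 72], [24, -27, 74], [21, -9, 77], [24, -28, 80], [38, -15, 82], [21, -22, 85], [22, -27, 89], [21, -30, 90], [8, -18, 91], [4, -8, 93], [30, -10, 98], [59, -20, 101], [130, -6, 102], [129, -5, 106], [30, -15, 107], [57, -19, 109], [127, -16, 111], [71, -19, 113], [4, -37, 114], [15, -27, 115], [23, -15, 116], [34, -13, 120], [108, -21, 121], [101, -21, 124], [124, -12, 127], [114, -13, 128], [110, -15, 130], [103, -23, 133], [3, -17, 134], [129, -3, 138], [31, -16, 140], [12, -5, 141], [120, -10, 142], [12, 2, 143], [15, -15, 144], [120, -14, 145], [4, -17, 146], [126, -10, 149], [130, -5, 150], [10, -8, 151], [11, -1, 154], [117, -29, 156], [107, -34, 159]]
sideb tilt -0.0004807699106747081 out [-0.16675796  0.00060697] z at out -20 0.19103299541040014
```

The lid is pulled tight (tilt about 0) with the lever at about 0.5 rad and staying put. I'll back off, drop lower and push the lever end in.

{"fn": "move_arm", "kwargs": {"motion": [0.0095,-0.043,0,0,0,0,-0.02,0,0,0,-0.02,0,-0.0026,0.0117,0,0,-0.0026,0.0117,0,0,-0.0026,0.0117,0,0,-0.0026,0.0117,0,0,0,0,0,0]}}

```text
time_s: 13.3
position: [0.5992, -0.0173, -0.0155]
eef_rot: [[-0.976, -0.218, 0.001], [-0.218, 0.976, -0.002], [-0.001, -0.003, -1.0]]
contact_force: [0.8, -8.5, -0.7]
opening: 1.0
grip_force: 0.0
```

```bash
python3 -c "
from h import *
p,d=shot('side','sidec');cf('sidec',omin=.003,zmin=.01,zmax=.09,key=2,N=50); lid('sidec');print(manip.read_state()['contact_force'])"
```

```text
sidec 138 [[19, -2, 14], [18, -10, 17], [11, -15, 18], [48, 7, 21], [24, -18, 22], [48, -6, 23], [22, -4, 23], [15, -9, 25], [18, -15, 26], [14, -4, 27], [49, -3, 29], [16, -14, 29], [15, -17, 29], [48, -7, 30], [50, 1, 33], [8, -26, 34], [16, -5, 36], [45, -13, 36], [46, 7, 37], [10, -19, 37], [17, -18, 38], [43, -12, 39], [49, -3, 40], [48, -7, 41], [18, -15, 43], [4, -24, 45], [49, -12, 45], [47, -6, 46], [49, -4, 47], [44, -14, 48], [15, -9, 48], [48, -12, 50], [46, 3, 51], [48, -3, 51], [16, -14, 53], [49, -8, 55], [42, -13, 56], [50, -13, 58], [15, -18, 60], [13, -17, 62], [34, -12, 64], [17, -27, 66], [40, -16, 67], [19, -25, 68], [19, -16, 68], [13, -29, 69], [23, -14, 71], [29, -14, 71], [21, -13, 74], [12, -29, 74], [35, -9, 75], [29, -14, 77], [18, -16, 78], [17, -19, 79], [29, -9, 80], [4, -7, 81], [14, -30, 82], [122, -16, 82], [129, -4, 83], [127, -19, 84], [20, -13, 84], [75, -12, 85], [51, -18, 85], [16, -23, 86], [125, -6, 86], [7, -22, 87], [63, -18, 87], [83, -13, 88], [16, -19, 89]]
sidec tilt -0.0025971213850154414 out [-0.16652354  0.00083174] z at out -20 0.1912184253393654
[ 0.83836217 -7.52511532  0.61556234]
```

The lever now lies vertical (out about 15–17 from z 29 to 62), so it snapped past dead centre. Withdrawing outward, then up.

{"fn": "move_arm", "kwargs": {"motion": [0.009,-0.04,0,0,0.018,-0.08,0,0,0.018,-0.08,0,0,0,0,0.1,0,0,0,0.12,0,0,0,0.12,0,0,-0.1,0.1,0,0,0,0,0,0,0,0,0]}}

```text
time_s: 14.48
position: [0.6207, -0.1604, 0.1976]
eef_rot: [[-0.976, -0.216, -0.001], [-0.216, 0.976, 0.001], [0.001, 0.001, -1.0]]
contact_force: [0.0, -0.1, -0.6]
opening: 0.998
grip_force: 0.0
```

```bash
python3 -c "
from h import *
p,d=shot('side','sided');cf('sided',omin=.003,zmin=.01,zmax=.165,key=2,N=60); lid('sided')
cv2.imwrite('pics/cropd.png',cv2.resize(p[120:280,260:420,::-1],(600,600),interpolation=cv2.INTER_CUBIC))"
```

```text
sided 278 [[19, -6, 15], [19, 11, 17], [23, -4, 18], [19, 2, 23], [19, 11, 24], [18, -6, 26], [14, 14, 28], [18, 11, 28], [16, 17, 34], [17, -2, 35], [16, 12, 37], [9, -23, 39], [5, -24, 41], [16, -5, 42], [18, 15, 43], [14, -4, 45], [16, 3, 48], [16, -10, 50], [20, 9, 54], [15, 16, 56], [17, 6, 59], [16, -19, 61], [14, -26, 63], [18, -24, 66], [18, -16, 67], [17, -10, 68], [16, -15, 70], [16, -27, 71], [21, -21, 73], [17, 15, 76], [15, -10, 77], [4, -20, 77], [17, 2, 78], [3, -3, 78], [16, -14, 80], [18, 26, 82], [21, 20, 83], [12, -8, 85], [15, 15, 85], [14, 12, 86], [18, 9, 87], [20, 20, 88], [17, -28, 89], [14, -22, 89], [6, 20, 90], [15, -6, 91], [14, 28, 93], [10, -20, 94], [6, 20, 95], [16, -23, 97], [4, -12, 101], [9, -28, 103], [8, 14, 106], [10, -28, 110], [4, 16, 117], [5, -29, 122], [6, -30, 128], [5, 28, 133], [11, 0, 138], [12, 7, 140], [5, 28, 144], [11, -1, 144], [15, -15, 145], [12, -13, 146], [12, -5, 147], [7, 13, 148], [13, -10, 150], [5, 15, 151], [8, 9, 152], [11, -1, 154]]
sided tilt -0.0020834398173023476 out [-0.16823157  0.00088437] z at out -20 0.1910181716609216
```

View pics/cropd.png

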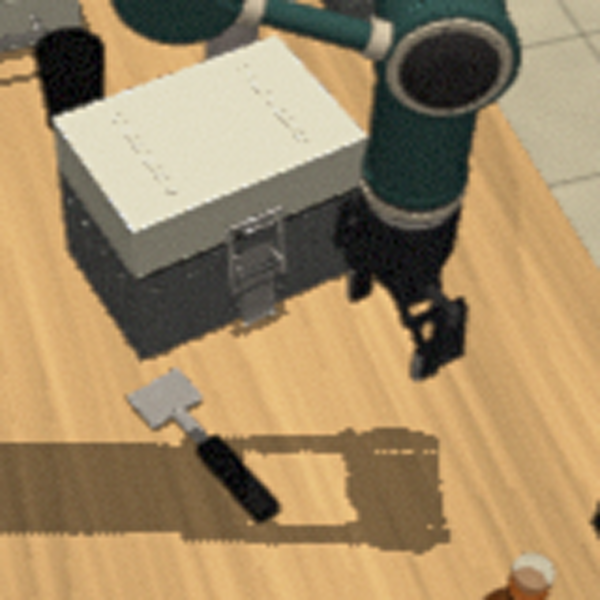

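The picture shows the lid tight down, the loop hooked over the keeper at (258,225), and the lever flat down at (258,300). The scraper has not moved, and the gripper is clear of everything.

```bash
python3 -c "
from bench import manip
print(manip.close_job())"
```

```text
the job is handed in; nothing more can be done
None
```

The caddy is shut and latched: the last picture shows the lid tight down, the loop's crossbar behind the keeper and the lever flat down. The scraper is where it was, I saw nothing else knocked over or shifted, and I handed the job in at about 14.5 s.

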